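# Make up a gate kit and a hose kit at the hardware counter

## Robot

A 7-joint arm with a two-finger parallel gripper is mounted at the origin on the work surface. World frame = base frame: x ahead of the robot, y to its left, z up, the work surface at z = 0. Lengths are in m, angles in rad, forces in N, time in s.
With the tool pointing down it reaches from about 0.35 to 0.9 m from the base axis. Payload 8.1 kg.
Tool frame: the origin (TCP) lies at the centre of the arm's flange, where the gripper is bolted on; the fingertips stand 178 mm ahead of it and the grasp point (between the pads) lies 159 mm ahead of it; x points along the fingers, z is the direction in which the jaws open and shut, and the axes are right-handed (so a half turn about x gives the same grasp; the last joint's range is limited). The gripper opens to 92 mm and grips with 3 to 60 N. Pads are 19 mm wide; open, the fingers measure 130 mm over their backs; the gripper's body (75 mm by 190 mm) begins 47 mm behind the grasp point.
Start: joints at [1.014, 0.434, 0.025, 1.573, -0.012, 1.134, -0.075], TCP at [0.274, -0.562, 0.405] pointing down, gripper open.
Joint ranges: [-2.62, 2.62], [-0.44, 2.09], [-1.27, 1.32], [0.08, 2.57], [-1.32, 4.46], [0.12, 2], [-2.74, 2.74]. Speed limits (rad/s): [2.22, 2.22, 3.01, 3.01, 3.14, 3.14, 3.14].

## Interface

Orientations are given as a rotation vector (axis times angle).
In Python, from cell import arm, get_image, search_frame, pinpoint gives the robot as it stands.
- The arm moves only by the tool arm_command, never from a script. Its argument "motion" is a list of rows, each a list of 7 numbers: the finger opening in mm, from 0 to 91.8, then the shift along the tool's x, y, z in mm, then the turn, a rotation vector about the tool's x, y, z in degrees. In form: [[fingers, x, y, z, ax, ay, az], ...]. A call has 1 to 5 rows; each row shifts and turns the commanded pose from where the row before left it, along the tool's axes as they then stand; what a row does not reach is not made up. A row lasts 1/8 s, in which the tool goes at most 62.5 mm and 10.7 degrees, less where a joint would pass 70% of its speed; a pose out of reach is approached as far as the arm can. A call with a gripper value outside its range is refused whole. The fingers move at their own pace and stop on an object; "newtons" is the grip in N (left out, the last holds). Time passes only in rows, so rows that do not move let the fingers close. It gives the time, the measured TCP pose, the force and the opening at its end, in the units of the state.
- arm.observe(): the state, without advancing time (a new reading comes with each control period).
- get_image(name): name is "scene" or "top"; returns a dict with "frame" (420x560x3 uint8, red, green, blue), "range_z" (420x560 float32, m along the optical axis (not along the pixel's ray), 0 where there is no reading), "K" (3x3 intrinsics, pixels), "distortion" ([k1, k2, p1, p2, k3] as OpenCV has them; the pictures are not rectified), "origin" and "rotation" of the camera in the world. Camera axes: x right, y down, z forward; pixel columns grow to the right and rows downward; lengths in m; the calibration is good to about 2 mm. A picture is of the moment at which its call begins.
- arm.sign_off(): hands the job in, once; it reports no verdict.
Trained networks look in the newest picture that a camera, given by its name, has taken for a name from the list of things; names that differ only in an ending like _2 or _b are one class to them, and where a whole thing is asked for, a point or a joint stands for the part that bears it (a point fixed in the world has none). Each returns a list of dicts, best first, with "p" (0 to 1); they miss things now and then, are a little off and sometimes report something else, mostly with a low value. They report only what shows in the picture. A call takes as long as a camera call.
- search_frame(camera, target): "point" ([x, y, z] in m, in world coordinates, good to about 4 mm: the middle of the surface that is visible of it).
- pinpoint(camera, target): "point" ([x, y, z] in m, in world coordinates, good to about 4 mm: a listed point, or the origin of a listed thing).
The state is a dict: "clock": time; "joints": joint angles; "dq": joint speeds; "joint_efforts": joint torques, N m; "position": TCP position; "ee_rot": TCP orientation; "force": force on the tool from outside, world axes, zero at the start; "ft_torque": the same for the moment, N m; "width": opening from 0.0 (shut) to 1.0 (fully open).
Only numpy, scipy, OpenCV 4.12 (cv2) and the standard library are available. Lean on these libraries where they do the work, as an engineer would, in place of code of your own. Each camera call takes 0.05 s, during which the arm holds its last target. There are 200 camera calls.

## Task

Make up two customers' kits from the stock on the grey counter mat: the gate kit, in the blue tray, is the red padlock and the green carton of screws; the hose kit, in the yellow tray, is the brass hose coupling and the white pipe cap. Put one thing in each compartment, resting on the tray's floor the same way up as it lay in the stock, and set each down rather than dropping it. Leave the orange carton, the steel nut and the grey tin where they are.

Things in the scene. Friction and masses are not known exactly. Their poses are not given: they have to be found in the camera images.
- padlock_center (a point): Padlock lying flat, upper face level: red body 44 x 44 mm and 22 mm thick (high) with a grey steel band, and a steel shackle that sticks out 18 mm past the body's +x side, lying level. About 0.2 kg. The point is the centre of the red body, 11 mm above its underside; own x points to the shackle, z up. Grip the body across own y (44 mm).
- green_carton_center (a point): Green carton of screws with a white paper band: an upright box 60 mm long (own x), 40 mm wide (own y), 36 mm high, about 0.2 kg. The point is its centre, 18 mm above its underside; z up.
- coupling_center (a point): Brass hose coupling standing on its wide end: a knurled ring 36 mm in diameter from the underside up to 28 mm, above it a threaded neck 28 mm in diameter up to 42 mm. About 0.14 kg. The point is on its axis, 21 mm above its underside; z up along the axis.
- pipe_cap_center (a point): White plastic pipe cap, solid, standing on its flat end: 44 mm in diameter up to 26 mm, then narrowing to a dull dome 34 mm high. About 0.06 kg. The point is on its axis, 17 mm above its underside; z up along the axis.
- blue_tray: Blue tray fixed to the counter, open on top: outside 230 mm long (own x), 130 mm wide (own y), 28 mm high; walls and floor 4 mm thick. A cross wall at x = 0, as high as the rim, divides it into two equal compartments, each 109 x 122 mm inside, centred at own x = +56.5 mm and -56.5 mm, y = 0. Origin: centre of its underside, on the counter; the floor inside is 4 mm above it.
- yellow_tray: Yellow tray fixed to the counter, open on top: outside 230 mm long (own x), 130 mm wide (own y), 28 mm high; walls and floor 4 mm thick. A cross wall at x = 0, as high as the rim, divides it into two equal compartments, each 109 x 122 mm inside, centred at own x = +56.5 mm and -56.5 mm, y = 0. Origin: centre of its underside, on the counter; the floor inside is 4 mm above it.
- orange_carton_center (a point): To be left alone. Orange carton of screws with a white paper band: an upright box 60 mm long (own x), 40 mm wide (own y), 36 mm high, about 0.2 kg. The point is its centre, 18 mm above its underside; z up.
- nut_center (a point): To be left alone. Steel hexagon nut lying flat, 36 mm across flats, 19 mm high, with an open hole. The point is its centre, 9.5 mm above its underside.
- tin_center (a point): To be left alone. Closed grey tin, upright, 68 mm in diameter, 85 mm high, beyond the stock. The point is its centre, 42.5 mm above its underside.

How it is judged:
At the end, for the whole second after the job is handed in: Padlock and green carton in the blue tray, coupling and pipe cap in the yellow, one to a compartment (either way), centre 10 mm or more past the cross wall's middle, resting on the tray floor (within 4 mm), same way up as at the start (within 0.15 rad), released and at rest (y of padlock_center in the frame of blue_tray between -0.055 and 0.055 m and x of padlock_center in the frame of blue_tray between -0.105 and 0.105 m and z of padlock_center in the frame of blue_tray between 0.01 and 0.019 m and angle between each of padlock_center, green_carton_center, coupling_center, pipe_cap_center's own z axis and vertical below 0.15 rad and linear speed of each of padlock, green_carton, coupling, pipe_cap below 0.02 m/s and angular speed of each of padlock, green_carton, coupling, pipe_cap below 0.2 rad/s and y of green_carton_center in the frame of blue_tray between -0.055 and 0.055 m and x of green_carton_center in the frame of blue_tray between -0.105 and 0.105 m and z of green_carton_center in the frame of blue_tray between 0.017 and 0.026 m and ((x of padlock_center in the frame of blue_tray above 0.01 m and x of green_carton_center in the frame of blue_tray below -0.01 m) or (x of padlock_center in the frame of blue_tray below -0.01 m and x of green_carton_center in the frame of blue_tray above 0.01 m)) and y of coupling_center in the frame of yellow_tray between -0.055 and 0.055 m and x of coupling_center in the frame of yellow_tray between -0.105 and 0.105 m and z of coupling_center in the frame of yellow_tray between 0.02 and 0.029 m and y of pipe_cap_center in the frame of yellow_tray between -0.055 and 0.055 m and x of pipe_cap_center in the frame of yellow_tray between -0.105 and 0.105 m and z of pipe_cap_center in the frame of yellow_tray between 0.016 and 0.025 m and ((x of coupling_center in the frame of yellow_tray above 0.01 m and x of pipe_cap_center in the frame of yellow_tray below -0.01 m) or (x of coupling_center in the frame of yellow_tray below -0.01 m and x of pipe_cap_center in the frame of yellow_tray above 0.01 m))); the robot touches nothing.
It fails at once if the orange carton is moved by more than 20 mm (distance of orange_carton_center from where it was at the start of the episode above 0.02 m).
It fails at once if the steel nut is moved by more than 20 mm (distance of nut_center from where it was at the start of the episode above 0.02 m).
It fails at once if the grey tin is moved by more than 20 mm (distance of tin_center from where it was at the start of the episode above 0.02 m).
It fails at once if one of the kit's things is dropped or thrown (faster than 0.9 m/s, as after a fall of 40 mm, with no finger on it) ((linear speed of padlock above 0.9 m/s and contact force between padlock and the fingers below 0.05 N) or (linear speed of green_carton above 0.9 m/s and contact force between green_carton and the fingers below 0.05 N) or (linear speed of coupling above 0.9 m/s and contact force between coupling and the fingers below 0.05 N) or (linear speed of pipe_cap above 0.9 m/s and contact force between pipe_cap and the fingers below 0.05 N)).
It also fails if it takes over 96 s, if anything falls off the work surface, if the arm or the gripper's body presses on something with over 40 N, if the wrist force passes 120 N, or if a joint passes its speed limit or range.

## Working session

There is one attempt and no reset: what is moved stays moved. The work goes in short steps, Python scripts to look and compute and a tool call to move; the robot and the scene stay as the last step left them, time stands still between calls to the robot, and variables do not carry over. Pictures are saved under pics/ and viewed, about 12 in all and at most 16, crops included, and the job is handed in when it is done.

Besides the shell and the picture viewer there is one more tool, called in YAML: its name, and indented under it one key for each argument. arm_command: Moves the arm, as the interface text tells. Its arguments: {"type":"object","properties":{"motion":{"type":"array"},"newtons":{"type":"number"}},"required":["motion"]}

```bash
mkdir -p pics; cat > h.py <<'E'
import numpy as np, cv2
from cell import arm, get_image, search_frame, pinpoint
from scipy.spatial.transform import Rotation as R
def cloud(im):
    h,w=im["range_z"].shape
    v,u=np.mgrid[0:h,0:w].astype(np.float32)
    p=cv2.undistortPoints(np.stack([u.ravel(),v.ravel()],1)[:,None],np.array(im["K"]),np.array(im["distortion"]))[:,0]
    z=im["range_z"].ravel()
    P=np.c_[p*z[:,None],z]@np.array(im["rotation"]).T+im["origin"]
    P[z==0]=np.nan
    return P.reshape(h,w,3)
def save(im,n): cv2.imwrite(f"pics/{n}.png",im["frame"][...,::-1])
E
python3 - <<'E'
from h import *
for c in("top","scene"):
    im=get_image(c); save(im,c+"0"); print(c,np.round(im["origin"],3))
T="padlock_center green_carton_center coupling_center pipe_cap_center blue_tray yellow_tray orange_carton_center nut_center tin_center".split()
for t in T:
    print(t,[(np.round(d["point"],3).tolist(),round(d["p"],2)) for d in pinpoint("top",t)[:2]])
s=arm.observe();print(s["clock"],s["position"],s["ee_rot"],R.from_rotvec(s["ee_rot"]).as_matrix().round(3))
E
```

```text
top [5.33e-01 1.00e-03 1.25e+00]
scene [ 1.06  -0.419  0.818]
padlock_center [([0.617, -0.002, 0.01], 0.88), ([0.607, -0.153, 0.016], 0.41)]
green_carton_center [([0.615, 0.115, 0.014], 0.86), ([0.493, -0.354, -0.005], 0.25)]
coupling_center [([0.438, 0.138, 0.021], 0.54)]
pipe_cap_center [([0.604, -0.151, 0.014], 0.54)]
blue_tray [([0.473, 0.353, -0.002], 0.61)]
yellow_tray [([0.496, -0.354, -0.002], 0.7), ([0.458, -0.135, 0.018], 0.27)]
orange_carton_center [([0.46, -0.134, 0.02], 0.71)]
nut_center [([0.459, -0.009, 0.009], 0.65)]
tin_center [([0.787, -0.128, 0.042], 0.95)]
0.55 [ 0.27395687 -0.56174019  0.40473885] [ 0.8688188   1.39029629 -0.86886266] [[ 0.     0.899  0.438]
 [-0.     0.438 -0.899]
 [-1.    -0.     0.   ]]
```

View pics/top0.png

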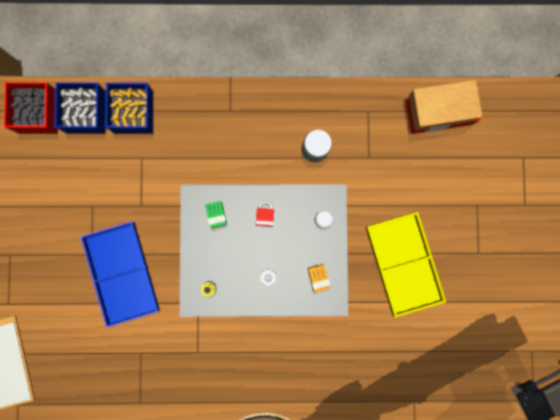

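View pics/scene0.png

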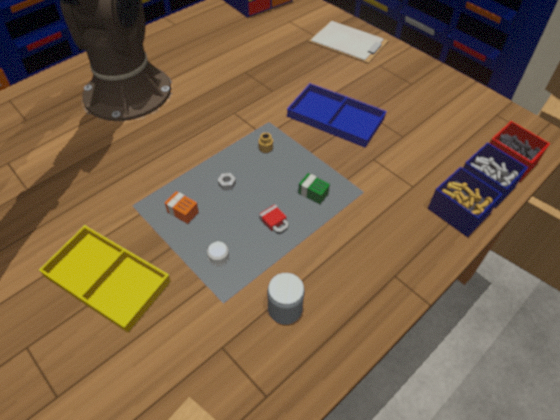

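Top view: padlock (265,215) with the shackle pointing up (+x), green carton (216,215), cap (324,219), coupling (208,289), nut (268,278), orange carton (319,278). The blue tray is at (120,274) and the yellow at (405,264). The networks agree with the picture. Next: positions and yaws from colour and depth.

```bash
python3 - <<'E'
from h import *
im=get_image("top"); P=cloud(im)
bz=P[190:310,185:345,2]; print("mat z",np.nanmedian(bz))
D=dict(padlock=(.617,-.002,.012,.05),green=(.615,.115,.024,.05),coupling=(.438,.138,.015,.05),cap=(.604,-.151,.01,.05),orange=(.46,-.134,.024,.05),nut=(.459,-.009,.008,.04),blue=(.473,.353,.016,.16),yellow=(.496,-.354,.016,.16),tin=(.787,-.128,.06,.06))
hsv=cv2.cvtColor(im["frame"],cv2.COLOR_RGB2HSV)
for n,(x,y,zm,r) in D.items():
    m=(np.hypot(P[...,0]-x,P[...,1]-y)<r)&(P[...,2]>zm)
    if n in("blue","yellow"):
        lo,hi=((105,125) if n=="blue" else (25,35)); m=(np.hypot(P[...,0]-x,P[...,1]-y)<r)&(hsv[...,0]>=lo)&(hsv[...,0]<=hi)&(hsv[...,1]>150)&(P[...,2]>-.01)&(P[...,2]<.05)
    if n=="padlock":
        m&=(hsv[...,1]>120)
    Q=P[m]; c,s,a=cv2.minAreaRect((Q[:,:2]*1000).astype(np.float32))
    if s[0]<s[1]: s=s[::-1]; a+=90   # long-axis yaw
    print(n,len(Q),np.round(c,1),np.round(s,1),"yaw",round((a+90)%180-90,1),"z",np.round(np.percentile(Q[:,2],[5,50,95]),3), "mean",Q.mean(0).round(3))
# shackle direction
m=(np.hypot(P[...,0]-.617,P[...,1]+.002)<.07)&(hsv[...,1]>120); rc=P[m].mean(0)
m2=(np.hypot(P[...,0]-.617,P[...,1]+.002)<.06)&(P[...,2]>.008)&(hsv[...,1]<100); sc=P[m2].mean(0); print(rc,sc,m2.sum())
big=cv2.resize(im["frame"][185:315,170:350],None,fx=4.4,fy=4.4,interpolation=cv2.INTER_CUBIC); cv2.imwrite("pics/crop1.png",big[...,::-1])
E
```

```text
Traceback (most recent call last):
  File "h.py", line 9, in cloud
    P=np.c_[p*z[:,None],z]@np.array(im["rotation"]).T+im["origin"]
      ~~~~~~~~~~~~~~~~~~~~~~~~~~~~~~~~~~~~~~~~~~~~~~~^~~~~~~~~~~~~
ValueError: operands could not be broadcast together with shapes (235200,) (3,)
```

```bash
sed -i 's/np.array(im\["rotation"\]).T/R.from_rotvec(im["rotation"]).as_matrix().T/' h.py; cat > m.py <<'E'
from h import *
im=get_image("top"); P=cloud(im)
bz=P[190:310,185:345,2]; print("mat z",np.nanmedian(bz))
D=dict(padlock=(.617,-.002,.012,.05),green=(.615,.115,.024,.05),coupling=(.438,.138,.015,.05),cap=(.604,-.151,.01,.05),orange=(.46,-.134,.024,.05),nut=(.459,-.009,.008,.04),blue=(.473,.353,.016,.16),yellow=(.496,-.354,.016,.16),tin=(.787,-.128,.06,.06))
hsv=cv2.cvtColor(im["frame"],cv2.COLOR_RGB2HSV)
for n,(x,y,zm,r) in D.items():
    m=(np.hypot(P[...,0]-x,P[...,1]-y)<r)&(P[...,2]>zm)
    if n in("blue","yellow"):
        lo,hi=((105,125) if n=="blue" else (25,35)); m=(np.hypot(P[...,0]-x,P[...,1]-y)<r)&(hsv[...,0]>=lo)&(hsv[...,0]<=hi)&(hsv[...,1]>150)&(P[...,2]>-.01)&(P[...,2]<.05)
    if n=="padlock":
        m&=(hsv[...,1]>120)
    Q=P[m]; c,s,a=cv2.minAreaRect((Q[:,:2]*1000).astype(np.float32))
    if s[0]<s[1]: s=s[::-1]; a+=90   # long-axis yaw
    print(n,len(Q),np.round(c,1),np.round(s,1),"yaw",round((a+90)%180-90,1),"z",np.round(np.percentile(Q[:,2],[5,50,95]),3), "mean",Q.mean(0).round(3))
m=(np.hypot(P[...,0]-.617,P[...,1]+.002)<.07)&(hsv[...,1]>120); rc=P[m].mean(0)
m2=(np.hypot(P[...,0]-.617,P[...,1]+.002)<.06)&(P[...,2]>.008)&(hsv[...,1]<100); sc=P[m2].mean(0); print(rc,sc,m2.sum())
big=cv2.resize(im["frame"][185:315,170:350],None,fx=4.4,fy=4.4,interpolation=cv2.INTER_CUBIC); cv2.imwrite("pics/crop1.png",big[...,::-1])
E
python3 m.py
```

```text
mat z 0.00047507201872665217
padlock 205 [617.6  -3.9] [42.5 30.4] yaw -89.8 z [0.017 0.021 0.026] mean [ 0.617 -0.004  0.021]
green 405 [616.5 117.3] [60.1 40.4] yaw 13.2 z [0.032 0.035 0.039] mean [0.616 0.117 0.035]
coupling 180 [433.4 136. ] [35.5 35.2] yaw -69.1 z [0.023 0.038 0.045] mean [0.434 0.134 0.035]
cap 251 [ 604.3 -150.4] [41.8 40. ] yaw 89.0 z [0.023 0.032 0.036] mean [ 0.604 -0.15   0.031]
orange 418 [ 458.6 -136.5] [60.3 40.4] yaw 14.5 z [0.031 0.036 0.039] mean [ 0.459 -0.136  0.035]
nut 131 [460.9  -2.8] [53.1 37.3] yaw 86.9 z [0.014 0.018 0.022] mean [ 0.461 -0.011  0.018]
blue 4918 [472.8 351.3] [225.2 129.6] yaw 16.5 z [-0.     0.004  0.027] mean [0.472 0.356 0.006]
yellow 5151 [ 491.3 -358.4] [239.1 143.9] yaw 16.3 z [-0.     0.004  0.028] mean [ 0.492 -0.358  0.007]
tin 629 [ 781.1 -129.8] [66.  63.4] yaw 52.8 z [0.07  0.084 0.088] mean [ 0.78  -0.129  0.082]
[ 0.61709465 -0.00438604  0.0212733 ] [ 0.61259212 -0.00504182  0.01762431] 139
```

View pics/crop1.png

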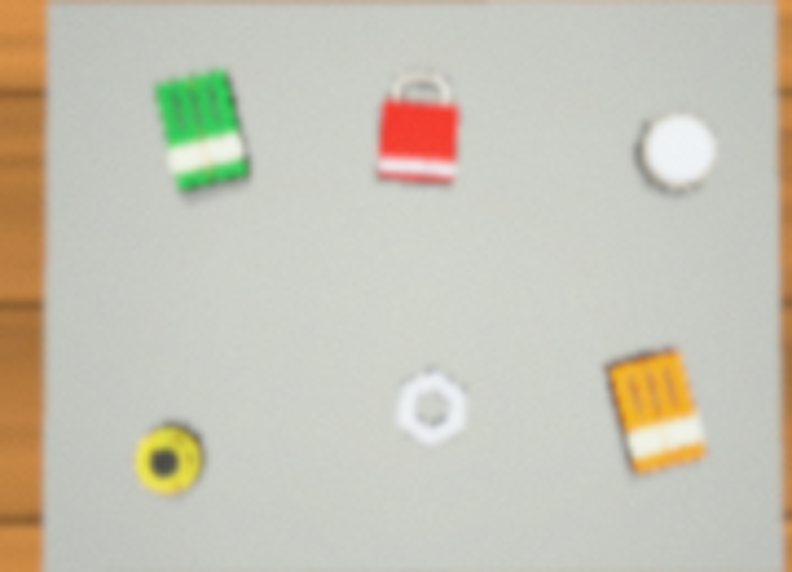

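arm_command:
  motion:
    - [91.8,35,0,0,8.67,0,0]
    - [91.8,35,0,0,8.67,0,0]
    - [91.8,35,0,0,8.67,0,0]
    - [91.8,0,0,0,0,0,0]
  newtons: 20

```text
clock: 1.15
position: [0.2737, -0.5607, 0.2974]
ee_rot: [1.21, 1.215, -1.209]
force: [-0.0, 0.1, 0.7]
width: 1.0
```

arm_command:
  motion:
    - [91.8,0,33,-41,0,0,0]
    - [91.8,0,33,-41,0,0,0]
    - [91.8,0,33,-41,0,0,0]
    - [91.8,0,33,-41,0,0,0]
    - [91.8,0,33,-41,0,0,0]

```text
clock: 1.78
position: [0.4405, -0.3559, 0.3019]
ee_rot: [1.206, 1.208, -1.205]
force: [1.1, -0.3, 0.3]
width: 0.997
```

arm_command:
  motion:
    - [91.8,0,33,-41,0,0,0]
    - [91.8,0,33,-41,0,0,0]
    - [91.8,0,33,-41,0,0,0]
    - [91.8,0,33,-41,0,0,0]
    - [91.8,0,33,-41,0,0,0]

```text
clock: 2.4
position: [0.6056, -0.1507, 0.3021]
ee_rot: [1.207, 1.208, -1.205]
force: [-0.2, -0.3, -0.1]
width: 0.999
```

arm_command:
  motion:
    - [91.8,50,-1.5,0,0,0,0]
    - [91.8,45,0,0,0,0,0]
    - [91.8,24,0,0,0,0,0]
    - [91.8,0,0,0,0,0,0]

```text
clock: 2.9
position: [0.6031, -0.1519, 0.1809]
ee_rot: [1.207, 1.211, -1.207]
force: [0.2, -0.1, 0.1]
width: 0.998
```

arm_command:
  motion:
    - [36,0,0,0,0,0,0]
    - [36,0,0,0,0,0,0]
    - [36,0,0,0,0,0,0]
    - [36,0,0,0,0,0,0]
    - [36,0,0,0,0,0,0]
  newtons: 15

```text
clock: 3.52
position: [0.6026, -0.1518, 0.1808]
ee_rot: [1.209, 1.209, -1.209]
force: [-0.5, 0.9, 0.3]
width: 0.506
```

arm_command:
  motion:
    - [36,0,0,0,0,0,0]
    - [36,0,0,0,0,0,0]
    - [36,-20,0,0,0,0,0]
    - [36,-40,0,0,0,0,0]
    - [36,-20,0,0,0,0,0]

```text
clock: 4.15
position: [0.603, -0.152, 0.2625]
ee_rot: [1.21, 1.207, -1.208]
force: [-0.0, -0.6, -0.5]
width: 0.475
```

arm_command:
  motion:
    - [36,0,-14,47,0,0,0]
    - [36,0,-14,47,0,0,0]
    - [36,0,-14,47,0,0,0]
    - [36,0,-14,47,0,0,0]
    - [36,0,0,0,0,0,0]

```text
clock: 4.78
position: [0.5438, -0.3452, 0.2606]
ee_rot: [1.212, 1.204, -1.218]
force: [-0.6, 0.5, -1.0]
width: 0.476
```

arm_command:
  motion:
    - [36,30,1,-3,0,0,0]
    - [36,30,0,0,0,0,0]
    - [36,11,0,0,0,0,0]
    - [36,4,0,0,0,0,0]
    - [36,0,0,0,0,0,0]

```text
clock: 5.4
position: [0.5479, -0.3369, 0.1864]
ee_rot: [1.209, 1.208, -1.209]
force: [-0.5, -0.4, -0.3]
width: 0.472
```

arm_command:
  motion:
    - [36,1,0,0,0,0,0]
    - [62,0,0,0,0,0,0]
    - [62,0,0,0,0,0,0]
    - [62,0,0,0,0,0,0]
    - [62,-10,0,0,0,0,0]

```text
clock: 6.02
position: [0.5472, -0.3367, 0.1945]
ee_rot: [1.209, 1.211, -1.21]
force: [-0.8, 0.0, 0.6]
width: 0.674
```

arm_command:
  motion:
    - [62,-50,0,0,0,0,0]
    - [91.8,-50,0,0,0,0,0]
    - [91.8,-10,0,0,0,0,0]

```text
clock: 6.4
position: [0.5485, -0.3375, 0.3094]
ee_rot: [1.21, 1.202, -1.207]
force: [0.2, 0.3, -0.6]
width: 0.843
```

arm_command:
  motion:
    - [91.8,0,-11.4,-47.2,0,0,0]
    - [91.8,0,-11.4,-47.2,0,0,0]
    - [91.8,0,-11.4,-47.2,0,0,0]
    - [91.8,0,-11.4,-47.2,0,0,0]
    - [91.8,0,-11.4,-47.2,0,0,0]

```text
clock: 7.02
position: [0.4899, -0.0993, 0.3048]
ee_rot: [1.209, 1.209, -1.209]
force: [0.9, -0.4, 0.6]
width: 1.001
```

arm_command:
  motion:
    - [91.8,0,-11.4,-47.2,0,0,0]
    - [91.8,0,-11.4,-47.2,0,0,0]
    - [91.8,0,-11.4,-47.2,0,0,0]
    - [91.8,0,-11.4,-47.2,0,0,0]
    - [91.8,0,-11.4,-47.2,0,0,0]

```text
clock: 7.65
position: [0.4329, 0.1366, 0.3048]
ee_rot: [1.209, 1.209, -1.209]
force: [1.1, 0.9, -0.1]
width: 1.004
```

arm_command:
  motion:
    - [91.8,0,0,0,0,0,0]
    - [91.8,0,0,0,0,0,0]

```text
clock: 7.9
position: [0.4336, 0.1348, 0.3047]
ee_rot: [1.209, 1.209, -1.21]
force: [0.1, -1.0, 0.5]
width: 0.999
```

```bash
python3 - <<'E'
from h import *
im=get_image("scene"); save(im,"s1")
print([(np.round(d["point"],3),d["p"]) for t in("coupling_center","pipe_cap_center") for d in pinpoint("scene",t)[:1]])
E
```

```text
[(array([0.432, 0.136, 0.023]), 0.58), (array([ 0.551, -0.336,  0.025]), 0.96)]
```

View pics/s1.png

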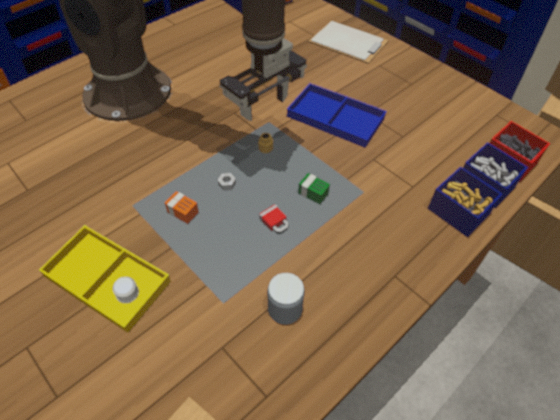

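The cap is upright in the yellow tray's far compartment (125,290), and the jaws stand over the coupling (265,141). Descending to grip it.

arm_command:
  motion:
    - [91.8,50,0,0,0,0,0]
    - [91.8,45,0,0,0,0,0]
    - [91.8,27,0,0,0,0,0]
    - [91.8,0,0,0,0,0,0]
    - [28,0,0,0,0,0,0]

```text
clock: 8.68
position: [0.4342, 0.1348, 0.1835]
ee_rot: [1.211, 1.208, -1.21]
force: [-0.2, 0.5, 0.1]
width: 0.935
```

arm_command:
  motion:
    - [28,0,0,0,0,0,0]
    - [28,0,0,0,0,0,0]
    - [28,0,0,0,0,0,0]
    - [28,0,0,0,0,0,0]
    - [28,0,0,0,0,0,0]
  newtons: 20

```text
clock: 9.3
position: [0.4336, 0.1353, 0.1828]
ee_rot: [1.209, 1.209, -1.209]
force: [0.5, 1.1, 1.0]
width: 0.398
```

arm_command:
  motion:
    - [28,0,0,0,0,0,0]
    - [28,-20,0,0,0,0,0]
    - [28,-40,0,0,0,0,0]
    - [28,-40,0,0,0,0,0]
    - [28,0,0,0,0,0,0]

```text
clock: 9.93
position: [0.4345, 0.1355, 0.2851]
ee_rot: [1.213, 1.207, -1.205]
force: [0.8, -0.1, -1.5]
width: 0.373
```

arm_command:
  motion:
    - [28,0,0,40,0,0,0]
    - [28,0,0,53,0,0,0]
    - [28,0,0,53,0,0,0]
    - [28,0,0,53,0,0,0]
    - [28,0,0,53,0,0,0]

```text
clock: 10.55
position: [0.4329, -0.1184, 0.2817]
ee_rot: [1.209, 1.21, -1.21]
force: [1.3, 0.3, -1.1]
width: 0.376
```

arm_command:
  motion:
    - [28,0,0,53,0,0,0]
    - [28,0,0,53,0,0,0]
    - [28,0,0,53,0,0,0]
    - [28,0,2,53,0,0,0]
    - [28,0,2,44,0,0,0]

```text
clock: 11.18
position: [0.4367, -0.3748, 0.2812]
ee_rot: [1.21, 1.21, -1.211]
force: [0.9, 1.3, -0.7]
width: 0.379
```

arm_command:
  motion:
    - [28,0,0,0,0,0,0]
    - [28,0,0,0,0,0,0]

```text
clock: 11.42
position: [0.4372, -0.372, 0.2814]
ee_rot: [1.21, 1.212, -1.21]
force: [-0.4, -0.3, -1.9]
width: 0.377
```

arm_command:
  motion:
    - [28,40,0,0,0,0,0]
    - [28,38,0,0,0,0,0]
    - [28,12,0,0,0,0,0]
    - [28,4,0,0,0,0,0]
    - [28,0,0,0,0,0,0]

```text
clock: 12.05
position: [0.438, -0.3728, 0.1896]
ee_rot: [1.209, 1.208, -1.209]
force: [0.5, 0.3, -0.9]
width: 0.376
```

arm_command:
  motion:
    - [28,0.5,0,0,0,0,0]
    - [55,0,0,0,0,0,0]
    - [55,0,0,0,0,0,0]
    - [55,0,0,0,0,0,0]
    - [55,-10,0,0,0,0,0]

```text
clock: 12.68
position: [0.4373, -0.3726, 0.1981]
ee_rot: [1.209, 1.211, -1.21]
force: [-0.3, -0.1, 0.5]
width: 0.599
```

arm_command:
  motion:
    - [55,-50,0,0,0,0,0]
    - [91.8,-50,0,0,0,0,0]
    - [91.8,-10,0,0,0,0,0]

```text
clock: 13.05
position: [0.4383, -0.3735, 0.3124]
ee_rot: [1.209, 1.202, -1.207]
force: [0.6, -0.4, 0.0]
width: 0.766
```

arm_command:
  motion:
    - [91.8,0,21.6,-46.2,0,0,0]
    - [91.8,0,21.6,-46.2,0,0,0]
    - [91.8,0,21.6,-46.2,0,0,0]
    - [91.8,0,21.6,-46.2,0,0,0]
    - [91.8,0,21.6,-46.2,0,0,0]

```text
clock: 13.68
position: [0.5458, -0.1403, 0.308]
ee_rot: [1.209, 1.209, -1.21]
force: [1.4, -0.9, -0.4]
width: 1.005
```

arm_command:
  motion:
    - [91.8,0,21.6,-46.2,0,0,0]
    - [91.8,0,21.6,-46.2,0,0,0]
    - [91.8,0,21.6,-46.2,0,0,0]
    - [91.8,0,0,0,3,0,0]
    - [91.8,0,0,0,0,0,0]

```text
clock: 14.3
position: [0.6102, -0.0028, 0.3077]
ee_rot: [1.246, 1.185, -1.248]
force: [0.7, 0.2, 0.6]
width: 1.001
```

```bash
python3 - <<'E'
from h import *
im=get_image("scene"); save(im,"s2")
for t in("coupling_center","pipe_cap_center","padlock_center"):
  for d in pinpoint("scene",t)[:1]: print(t,np.round(d["point"],3),d["p"])
print(arm.observe()["position"])
E
```

```text
coupling_center [ 0.438 -0.375  0.026] 0.95
pipe_cap_center [ 0.552 -0.34   0.024] 0.7
padlock_center [ 0.611 -0.004  0.008] 0.87
[ 0.61013248 -0.00427127  0.30818104]
```

View pics/s2.png

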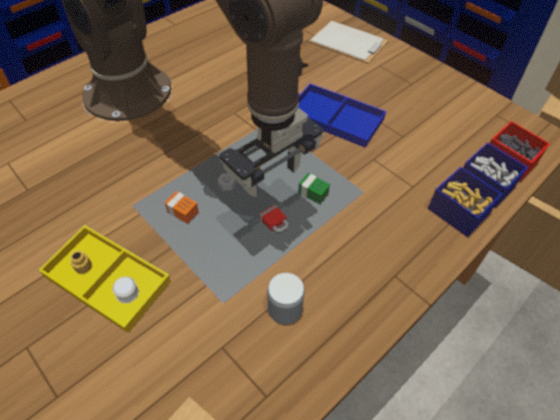

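The yellow kit is complete: coupling upright at (80,261), cap at (125,290). The jaws stand over the padlock (274,218), which reads (0.611, -0.004) again.

arm_command:
  motion:
    - [91.8,50,1,0,0,0,0]
    - [91.8,48,0,0,0,0,0]
    - [91.8,28,0,0,0,0,0]
    - [91.8,0,0,0,0,0,0]
    - [36,0,0,0,0,0,0]

```text
clock: 15.12
position: [0.6114, -0.0039, 0.1824]
ee_rot: [1.248, 1.183, -1.248]
force: [0.2, -0.5, -0.9]
width: 0.935
```

arm_command:
  motion:
    - [36,0,0,0,0,0,0]
    - [36,0,0,0,0,0,0]
    - [36,0,0,0,0,0,0]
    - [36,0,0,0,0,0,0]
    - [36,0,0,0,0,0,0]
  newtons: 25

```text
clock: 15.75
position: [0.6114, -0.0033, 0.1823]
ee_rot: [1.248, 1.184, -1.248]
force: [-0.1, 0.8, 1.8]
width: 0.477
```

arm_command:
  motion:
    - [36,0,0,0,0,0,0]
    - [36,-20,0,0,0,0,0]
    - [36,-40,0,0,0,0,0]
    - [36,-50,0,0,-3,0,0]
    - [36,0,0,0,0,0,0]

```text
clock: 16.38
position: [0.6128, -0.0034, 0.296]
ee_rot: [1.213, 1.204, -1.204]
force: [-0.3, -0.3, -3.1]
width: 0.482
```

arm_command:
  motion:
    - [36,0,-11.5,-46.3,0,0,0]
    - [36,0,-11.5,-46.3,0,0,0]
    - [36,0,-11.5,-46.3,0,0,0]
    - [36,0,-11.5,-46.3,0,0,0]
    - [36,0,-11.5,-46.3,0,0,0]

```text
clock: 17.0
position: [0.553, 0.2294, 0.2908]
ee_rot: [1.208, 1.209, -1.212]
force: [0.9, 0.5, -1.7]
width: 0.48
```

arm_command:
  motion:
    - [36,0,-11.5,-46.3,0,0,0]
    - [36,0,-11.5,-46.3,0,0,0]
    - [36,0,-11.5,-46.3,0,0,0]
    - [36,0,0,0,0,0,0]
    - [36,0,0,0,0,0,0]

```text
clock: 17.62
position: [0.5192, 0.3666, 0.2908]
ee_rot: [1.207, 1.209, -1.211]
force: [0.9, -1.1, -2.2]
width: 0.474
```

arm_command:
  motion:
    - [36,40,0,0,0,0,0]
    - [36,40,0,0,0,0,0]
    - [36,17,0,0,0,0,0]
    - [36,6,0,0,0,0,0]
    - [36,0,0,0,0,0,0]

```text
clock: 18.25
position: [0.52, 0.367, 0.1899]
ee_rot: [1.21, 1.209, -1.209]
force: [0.6, 0.7, -2.2]
width: 0.476
```

arm_command:
  motion:
    - [36,0.5,0,0,0,0,0]
    - [62,0,0,0,0,0,0]
    - [62,0,0,0,0,0,0]
    - [62,0,0,0,0,0,0]
    - [62,-10,0,0,0,0,0]

```text
clock: 18.88
position: [0.5192, 0.3669, 0.1985]
ee_rot: [1.208, 1.209, -1.211]
force: [0.6, -0.0, -0.4]
width: 0.675
```

arm_command:
  motion:
    - [62,-50,0,0,0,0,0]
    - [91.8,-50,0,0,0,0,0]
    - [91.8,-10,0,0,0,0,0]

```text
clock: 19.25
position: [0.5204, 0.3678, 0.3134]
ee_rot: [1.215, 1.208, -1.203]
force: [1.4, -0.0, -0.4]
width: 0.841
```

Green carton at (0.6165, 0.117), yaw +13°: shift +96 in x and -251 in y, then turn -13° about tool x.

arm_command:
  motion:
    - [91.8,0,16,41.8,0,0,0]
    - [91.8,0,16,41.8,0,0,0]
    - [91.8,0,16,41.8,0,0,0]
    - [91.8,0,16,41.8,0,0,0]
    - [91.8,0,16,41.8,0,0,0]

```text
clock: 19.88
position: [0.5996, 0.1567, 0.3086]
ee_rot: [1.209, 1.209, -1.21]
force: [-0.2, -0.3, 0.8]
width: 1.0
```

arm_command:
  motion:
    - [91.8,0,16,41.8,0,0,0]
    - [91.8,0,0,0,-7,0,0]
    - [91.8,0,0,0,-6.5,0,0]
    - [91.8,0,0,0,0,0,0]
    - [91.8,0,0,0,0,0,0]

```text
clock: 20.5
position: [0.6153, 0.1164, 0.3086]
ee_rot: [1.036, 1.311, -1.036]
force: [0.1, 0.0, 0.0]
width: 0.994
```

```bash
python3 - <<'E'
from h import *
im=get_image("scene"); save(im,"s3")
for t in("padlock_center","green_carton_center"):
  for d in pinpoint("scene",t)[:1]: print(t,np.round(d["point"],3),d["p"])
s=arm.observe();print(s["position"],R.from_rotvec(s["ee_rot"]).as_matrix().round(3))
E
```

```text
padlock_center [0.52  0.365 0.014] 0.78
green_carton_center [0.618 0.121 0.016] 0.86
[0.61534704 0.11649799 0.30868435] [[-0.     0.973  0.232]
 [-0.     0.232 -0.973]
 [-1.    -0.     0.   ]]
```

View pics/s3.png

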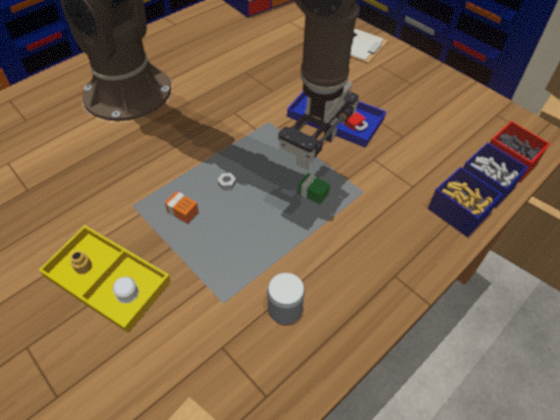

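The padlock lies flat in the blue tray's far compartment (355,120), and the jaws are aligned over the green carton (315,188).

arm_command:
  motion:
    - [91.8,50,1,0,0,0,0]
    - [91.8,46,0,0,0,0,0]
    - [91.8,27,0,0,0,0,0]
    - [91.8,0,0,0,0,0,0]
    - [32,0,0,0,0,0,0]

```text
clock: 21.28
position: [0.617, 0.1167, 0.1869]
ee_rot: [1.035, 1.31, -1.033]
force: [-1.0, 0.1, 0.7]
width: 0.933
```

arm_command:
  motion:
    - [32,0,0,0,0,0,0]
    - [32,0,0,0,0,0,0]
    - [32,0,0,0,0,0,0]
    - [32,0,0,0,0,0,0]
    - [32,0,0,0,0,0,0]

```text
clock: 21.9
position: [0.6164, 0.1166, 0.1858]
ee_rot: [1.034, 1.311, -1.034]
force: [-0.8, 0.3, 2.3]
width: 0.433
```

arm_command:
  motion:
    - [32,0,0,0,0,0,0]
    - [32,-20,0,0,0,0,0]
    - [32,-40,0,0,0,0,0]
    - [32,-50,0,0,0,0,0]
    - [32,0,0,0,0,0,0]

```text
clock: 22.52
position: [0.6179, 0.1168, 0.3012]
ee_rot: [1.039, 1.306, -1.028]
force: [-0.4, -0.9, -3.0]
width: 0.434
```

arm_command:
  motion:
    - [32,0,-24,-43.5,0,0,0]
    - [32,0,-24,-43.5,0,0,0]
    - [32,0,-24,-43.5,0,0,0]
    - [32,0,-24,-43.5,0,0,0]
    - [32,0,-24,-43.5,0,0,0]

```text
clock: 23.15
position: [0.4476, 0.3007, 0.2955]
ee_rot: [1.033, 1.311, -1.035]
force: [0.2, 0.4, -2.9]
width: 0.433
```

arm_command:
  motion:
    - [32,0,-22,-43,0,0,0]
    - [32,0,0,0,0,0,0]
    - [32,0,0,0,0,0,0]

```text
clock: 23.52
position: [0.4176, 0.3362, 0.2955]
ee_rot: [1.033, 1.311, -1.035]
force: [0.6, -0.5, -1.8]
width: 0.433
```

arm_command:
  motion:
    - [32,40,0,0,0,0,0]
    - [32,40,0,0,0,0,0]
    - [32,17,0,0,0,0,0]
    - [32,6,0,0,0,0,0]
    - [32,0,0,0,0,0,0]

```text
clock: 24.15
position: [0.4181, 0.3367, 0.1933]
ee_rot: [1.035, 1.311, -1.034]
force: [0.2, -0.2, -2.2]
width: 0.434
```

arm_command:
  motion:
    - [32,1,0,0,0,0,0]
    - [58,0,0,0,0,0,0]
    - [58,0,0,0,0,0,0]
    - [58,0,0,0,0,0,0]
    - [58,-10,0,0,0,0,0]

```text
clock: 24.78
position: [0.4174, 0.3365, 0.2016]
ee_rot: [1.033, 1.312, -1.035]
force: [-0.5, 0.0, 1.0]
width: 0.629
```

arm_command:
  motion:
    - [58,-50,0,0,0,0,0]
    - [91.8,-50,0,0,0,0,0]
    - [91.8,-10,0,50,0,0,0]
    - [91.8,0,0,50,0,0,0]
    - [91.8,0,0,50,0,0,0]

```text
clock: 25.4
position: [0.4527, 0.1894, 0.3128]
ee_rot: [1.035, 1.311, -1.033]
force: [0.8, 0.4, -0.9]
width: 0.984
```

arm_command:
  motion:
    - [91.8,0,0,50,0,0,0]
    - [91.8,0,0,50,0,0,0]
    - [91.8,0,0,50,0,0,0]
    - [91.8,0,0,0,0,0,0]
    - [91.8,0,0,0,0,0,0]

```text
clock: 26.02
position: [0.4874, 0.0455, 0.3122]
ee_rot: [1.035, 1.311, -1.034]
force: [0.1, 0.5, -0.1]
width: 1.002
```

```bash
python3 - <<'E'
from h import *
for c in("top","scene"):
  im=get_image(c); save(im,c+"4")
  for t in("padlock_center","green_carton_center","coupling_center","pipe_cap_center","orange_carton_center","nut_center"):
    for d in pinpoint(c,t)[:1]: print(c,t,np.round(d["point"],3),d["p"])
im=get_image("top");P=cloud(im)
for n,(x,y) in dict(padlock=(.52,.367),green=(.418,.337),coupling=(.438,-.373),cap=(.548,-.338)).items():
  m=np.hypot(P[...,0]-x,P[...,1]-y)<.008; print(n,"top z",np.nanmedian(P[m][:,2]).round(4))
for n,(b,s) in dict(blue=((.472,.353),0),yellow=((.492,-.357),0)).items():
  a=np.radians(16.5);print(n,a and [np.round(np.array([[np.cos(a),np.sin(a)],[-np.sin(a),np.cos(a)]])@(np.array(q)-b),3) for q in ([(.52,.367),(.418,.337)] if n=="blue" else [(.438,-.373),(.548,-.338)])])
E
```

```text
top padlock_center [0.524 0.366 0.018] 0.84
top green_carton_center [0.416 0.336 0.022] 0.71
top coupling_center [ 0.787 -0.13   0.042] 0.74
top pipe_cap_center [ 0.549 -0.337  0.022] 0.61
top orange_carton_center [ 0.458 -0.139  0.019] 0.72
top nut_center [ 0.475  0.356 -0.   ] 0.3
scene padlock_center [0.522 0.364 0.012] 0.81
scene green_carton_center [0.423 0.337 0.02 ] 0.77
scene coupling_center [ 0.436 -0.376  0.023] 0.62
scene pipe_cap_center [ 0.549 -0.338  0.025] 0.79
scene orange_carton_center [ 0.464 -0.135  0.019] 0.89
scene nut_center [ 0.462 -0.009  0.011] 0.48
padlock top z 0.0243
green top z 0.039
coupling top z 0.0464
cap top z 0.0374
blue [array([ 0.05, -0.  ]), array([-0.056, -0.   ])]
yellow [array([-0.056, -0.   ]), array([0.059, 0.002])]
```

View pics/top4.png

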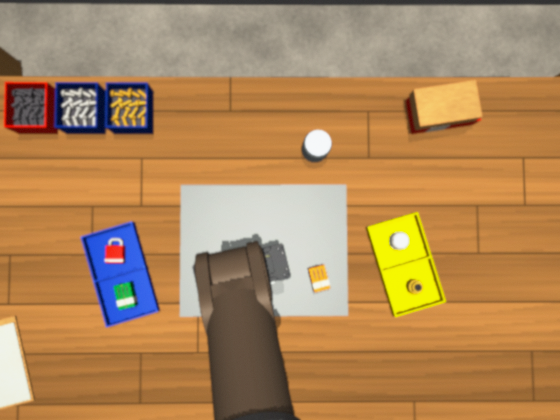

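View pics/scene4.png

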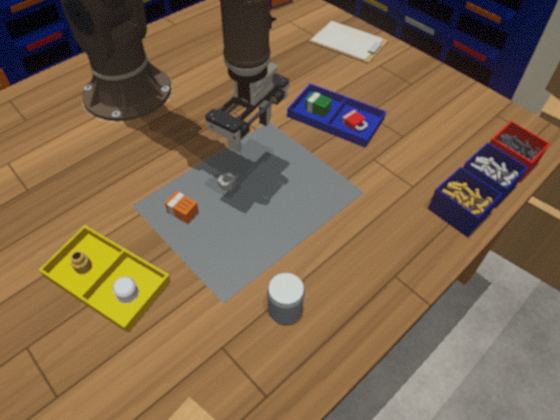

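The top view shows the padlock (115,251) and green carton (124,295) in the blue tray, and the cap (400,241) and coupling (414,287) in the yellow. The scene view shows the orange carton, nut and tin where they were. Top heights of about 24, 39, 46 and 37 mm match things resting on the tray floor.

```bash
python3 -c "
from cell import arm
print(arm.sign_off())"
```

```text
the job is handed in; nothing more can be done
None
```

Both kits are made up and the job is handed in. It took about 26 s of the 96 s allowed.

- **Blue tray:** the padlock is in the +x compartment and the green carton in the -x compartment.
- **Yellow tray:** the pipe cap is in the +x compartment and the coupling in the -x compartment.

Each thing sits 50–59 mm from its cross wall and close to its compartment's long centre line. The tray poses behind those figures come from a camera fit and are good to about 5 mm. The measured top heights were 24, 39, 46 and 37 mm for the padlock, carton, coupling and cap. They are within 1 mm of resting flat on the 4 mm floor, and all four look upright in the pictures.

The orange carton and the nut read within about 6 mm of their first positions. I compared the tin only by eye, and it stands where it was. The gripper is open and clear of everything.

Two of the final network readings were wrong. In the top picture it put the coupling on the tin (p 0.74), though the scene camera and the depth place it in the yellow tray. It also put the nut in the blue tray (p 0.3), because the arm hid the nut from above; the scene camera sees it in its place.

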